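Open the yellow cap of the twin oil tank

TASK

Open the yellow filler cap of the twin oil tank so that it can be topped up: press the sprung cap down, twist it anticlockwise (seen from above) past its catch, lift it off and set it down upright in the round dish on the pedestal; do not drop it in. Leave the blue cap locked.

Things in the scene. Friction and masses are not known exactly. Their poses are not given: they have to be found in the camera images.
- tank: Grey twin tank, 190 x 100 mm, bolted down; origin: centre of its underside, x along its length. A neck 64 mm across at x = +45 and -45 mm, mouths 150 mm up; the yellow cap is on either. To free a cap: press it 6 to 10 mm down (8 is right), hold, turn it anticlockwise from above by 55 to 77 degrees (aim for 66; stop at 79). Its spring pushes up 6 N locked, 10 N fully down, lifts the freed cap 8 mm.
- yellow_cap: Yellow cap, 0.12 kg, 59 mm high, locked in a neck at the start. Origin: centre of the foot of its 34 mm spigot, 135 mm above the tank's origin when locked; z up, x along the grip bar. Above the origin: two pins to 26 mm radius at 5.5 mm, disc 68 mm across at 25-33 mm, grip bar 46 mm long (x), 14 mm thick (y) at 33-59 mm. Grip across y. Lift it straight out; it stands on the spigot's foot.
- blue_cap: The cap on the tank's other neck, to be left locked as it is. Blue; same shape, size, origin and axes as the yellow cap.
- dish: Round aluminium dish on a green pedestal, bolted to the bench. Origin: centre of the pedestal's foot on the bench. The dish's floor is 120 mm above the origin and 104 mm across inside, its rim 138 mm above the origin and 116 mm across.

How it is judged:
By the outcome, as a careful person would: the job done as asked, in the order asked, and still so for the second after the job is handed in, with the robot touching nothing.
It also fails if it takes over 42 s, if anything falls off the work surface, if the arm or the gripper's body presses on something with over 40 N, if the wrist force passes 120 N, or if a joint passes its speed limit or range.

ROBOT

A 7-joint arm with a two-finger parallel gripper is mounted at the origin on a cart in front of the work surface, level with it; the furniture and walls round the work are solid. World frame = base frame: x ahead of the robot, y to its left, z up, the work surface at z = 0. Lengths are in m, angles in rad, forces in N, time in s.
With the tool pointing down it reaches from about 0.4 to 0.875 m from the base axis. Payload 19.3 kg.
Tool frame: the origin (TCP) lies midway between the tips of the shut fingers; the grasp point (between the pads) lies 19 mm behind it; z points along the fingers, y is the line along which they close (so a half turn about z gives the same grasp; the last joint's range is limited). The gripper opens to 85 mm and grips with 20 to 120 N. Pads are 22 mm wide; open, the fingers measure 114 mm over their backs; the gripper's body (76 mm by 85 mm) begins 54 mm behind the grasp point. The pads swing forward as they close: fully open they stand 13 mm farther back than shut.
Start: joints at [1.276, 0.521, -0.036, 1.599, 0.021, 1.021, -0.113], TCP at [0.139, -0.609, 0.231] pointing down, gripper open.
Joint ranges: [-2.91, 2.91], [-0.3, 2.13], [-1.5, 1.42], [0.17, 2.43], [-1.26, 4.41], [0.16, 1.93], [-2.52, 2.52]. Speed limits (rad/s): [1.89, 1.89, 2.39, 2.39, 3.01, 3.01, 3.01].

INTERFACE

Orientations are given as [roll, pitch, yaw] about the fixed x, y, z axes, in that order (R = Rz(yaw) Ry(pitch) Rx(roll)).
In Python, from workcell import bot gives the robot as it stands.
- The arm moves only by the tool jog_arm, called in YAML: its name, and indented under it one key for each argument. Schema: {"type":"object","properties":{"deltas":{"type":"array","items":{"type":"array","items":{"type":"array","items":{"type":"number"},"minItems":7,"maxItems":7},"minItems":1,"maxItems":5},"minItems":1,"maxItems":1},"clamp_n":{"type":"number"},"only":{"type":"string"},"quiet":{"type":"boolean"},"lines":{"type":"string"}},"required":["deltas"],"additionalProperties":false}. deltas is a list that holds a single list of rows (three levels of brackets), with 1 to 5 rows, each of 7 numbers: the finger opening in m, then dx, dy, dz in shares of 0.3 m (1.0 is 0.3 m), then a rotation vector rx, ry, rz in shares of 45 degrees (1.0 is 45 degrees); each row is the pose to reach, as a shift and turn from the pose commanded when the call began, along the tool's axes at that moment; what a row does not reach only later rows make up. A row lasts 1/8 s, in which the tool goes at most 0.0625 m and 0.188 rad, less where a joint would pass 70% of its speed; a pose out of reach is approached as far as the arm can. The fingers move at their own pace and stop on an object; clamp_n is the grip in N (left out, the last holds). Time passes only in rows, so rows that do not move let the fingers close. The tool returns the time, the measured TCP pose, the force, the opening and the grip force at its end. only (a regular expression) keeps the lines of the reply that match it, lines (a string "A,B") keeps lines A to B, and quiet returns only ok. No shift or turn number may pass 1 either way. Input that does not fit is refused with a message, and nothing moves.
- bot.observe(): the state, without advancing time (a new reading comes with each control period).
- bot.grab_frame(name): name is "scene" or "top" or "wrist"; returns the picture (384x512x3 uint8, blue, green, red); there is no depth.
- bot.calibration(name): a dict with "vfov" (degrees; the focal length in pixels is half the picture's height over the tangent of half this angle, whatever the lens; pixels are square), "cx", "cy" (the principal point, pixels), "eye" and "attitude" of the camera in the world. Camera axes: x right, y down, z forward; pixel columns grow to the right and rows downward; lengths in m; the calibration is good to about 2 mm. A picture is of the moment at which its call begins: read the wrist's pose just before it. calibration takes no time and is no camera call; for the wrist camera it gives the pose at the moment of the call.
- bot.job_done(): hands the job in; it is judged then, once.
The state is a dict: "clock": time; "qpos": joint angles; "qd": joint speeds; "joint_efforts": joint torques, N m; "position": TCP position; "tool_rot": TCP orientation; "force": force on the tool from outside, world axes, zero at the start; "moment": the same for the moment, N m; "grip_width": finger opening in m; "finger_force": force on a finger pad.
Only numpy, scipy, OpenCV 4.12 (cv2) and the standard library are available. Lean on these libraries where they do the work, as an engineer would, in place of code of your own. Each camera call takes 0.05 s, during which the arm holds its last target. There are 200 camera calls.

## Working session

There is one attempt and no reset: what is moved stays moved. The work goes in short steps, Python scripts to look and compute and a tool call to move; the robot and the scene stay as the last step left them, time stands still between calls to the robot, and variables do not carry over. Pictures are saved under pics/ and viewed, at most 10 in all, crops included, and the job is handed in when it is done.

```bash
ls; mkdir -p pics
```

Run:
```python
from workcell import bot
import cv2,numpy as np
print(bot.observe())
ims=[]
for n in("scene","top","wrist"):
    print(n,bot.calibration(n)); f=bot.grab_frame(n); cv2.imwrite(f"pics/raw_{n}.png",f); ims.append(f)
cv2.imwrite("pics/a.png",cv2.resize(np.vstack([np.hstack(ims[:2]),np.hstack([ims[2],ims[2]*0])]),(800,600)))
```

```text
pics
workcell.py
{'clock': 0.0, 'qpos': array([ 1.27576899,  0.52201669, -0.03630432,  1.60001148,  0.02117761,
        1.02109599, -0.11282901]), 'qd': array([ 4.91003169e-04,  1.22243497e-03,  8.14512938e-05, -6.41249998e-04,
        3.69083121e-04, -1.64698183e-03,  1.21188180e-03]), 'joint_efforts': array([-3.97144368e-04, -9.27106619e+01,  1.97983995e+00, -3.69934487e+01,
        1.77726836e-02,  8.02399940e-03, -8.13843371e-06]), 'position': array([ 0.13921652, -0.60894713,  0.23072307]), 'tool_rot': array([-3.14044775e+00,  7.46535713e-05,  2.24756740e-01]), 'force': array([ 0.34670142, -1.23548002,  0.3739973 ]), 'moment': array([-0.03075492,  0.01235148, -0.00437545]), 'finger_force': 0.0, 'grip_width': 0.08591909907332901}
scene {'vfov': 44.07876110223882, 'cx': 253.23536042732724, 'cy': 195.64731839413173, 'eye': array([ 1.27152943, -0.09954112,  0.45061268]), 'attitude': array([-1.96705666,  0.00717715,  1.842961  ])}
top {'vfov': 57.73101442635348, 'cx': 255.4975312975005, 'cy': 192.74565580923849, 'eye': array([ 0.48847286, -0.33546516,  0.95546369]), 'attitude': array([-3.08250625e+00,  2.83929107e-03, -1.59542858e+00])}
wrist {'vfov': 62.57711602070643, 'cx': 252.57850241675814, 'cy': 190.77859042917888, 'eye': array([ 0.20736121, -0.5939503 ,  0.37317159]), 'attitude': array([ 2.85909880e+00,  8.68074328e-04, -1.34627805e+00])}
```

View pics/a.png

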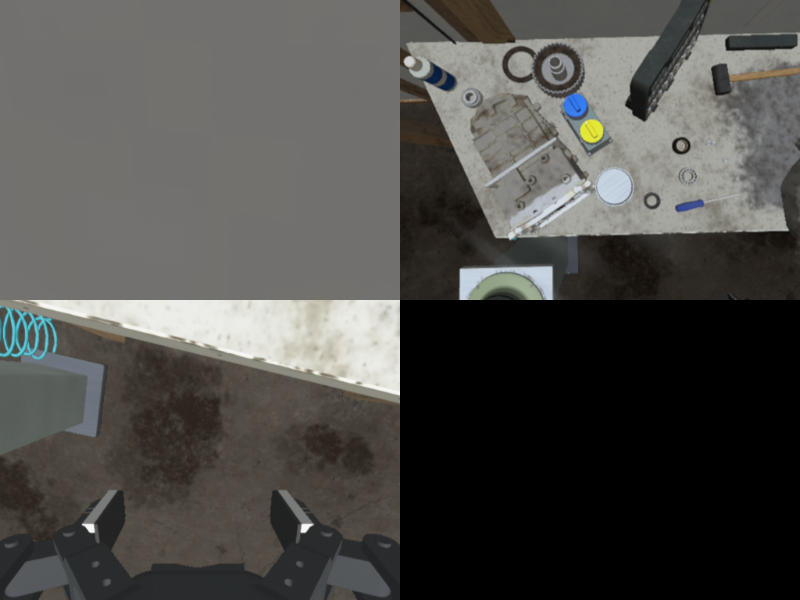

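The scene camera is blocked (plain grey). The top view shows yellow cap at about (246,168), blue (224,134), dish (275,239) in raw pixels. The wrist camera sees only the floor for now.

Create h.py:
```python
from workcell import bot
import cv2,numpy as np
from scipy.spatial.transform import Rotation as Ro
def rays(cal,uv):
    f=192/np.tan(np.radians(cal["vfov"]/2)); uv=np.atleast_2d(uv).astype(float)
    d=np.c_[(uv[:,0]-cal["cx"])/f,(uv[:,1]-cal["cy"])/f,np.ones(len(uv))]
    return cal["eye"],Ro.from_euler("xyz",cal["attitude"]).apply(d)
def plane(cal,uv,z):
    e,d=rays(cal,uv); return e+d*((z-e[2])/d[:,2])[:,None]
def blob(f,lo,hi,n=0):
    m=cv2.inRange(cv2.cvtColor(f,cv2.COLOR_BGR2HSV),lo,hi)
    m=cv2.morphologyEx(m,cv2.MORPH_CLOSE,np.ones((5,5)))
    cs,_=cv2.findContours(m,cv2.RETR_EXTERNAL,cv2.CHAIN_APPROX_NONE)
    return max(cs,key=cv2.contourArea)
def cross(c1,p1,c2,p2):
    e1,d1=rays(c1,p1);e2,d2=rays(c2,p2);d1=d1[0];d2=d2[0]
    s=np.linalg.lstsq(np.c_[d1,-d2],e2-e1,rcond=None)[0]
    a,b=e1+s[0]*d1,e2+s[1]*d2
    return (a+b)/2,np.linalg.norm(a-b)
Y=((22,120,80),(36,255,255)); B=((100,120,60),(125,255,255))
```

Run:
```python
from h import *
f=cv2.imread("pics/raw_top.png");c=bot.calibration("top")
for n,r in(("y",Y),("b",B)):
    b=blob(f,*r);(u,r_),a=cv2.minEnclosingCircle(b),cv2.contourArea(b)
    print(n,u,r_,a,plane(c,u,.168),cv2.fitEllipse(b))
g=cv2.cvtColor(f,cv2.COLOR_BGR2GRAY)
print(plane(c,(275,239),.138), plane(c,(345,90),.2),plane(c,(180,170),.1))
cv2.imwrite("pics/b.png",cv2.resize(f[20:320,110:410],(600,600),interpolation=cv2.INTER_CUBIC))
```

```text
y (245.0, 167.5) 15.239850997924805 664.5 [[ 0.59319974 -0.31192201  0.168     ]] ((245.0994110107422, 167.52557373046875), (28.83131980895996, 29.432632446289062), 12.173377990722656)
b (223.994384765625, 134.30618286132812) 15.5231294631958 681.5 [[ 0.67079372 -0.26561539  0.168     ]] ((224.11819458007812, 134.5105438232422), (29.352182388305664, 29.708423614501953), 163.89859008789062)
[[ 0.42770495 -0.377148    0.138     ]] [[ 0.7556657  -0.53773959  0.2       ]] [[ 0.60004603 -0.14913737  0.1       ]]
```

View pics/b.png

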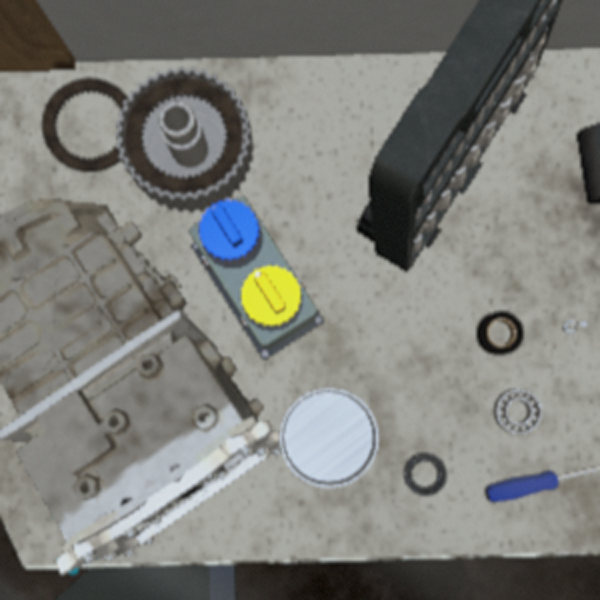

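The dish rim is centred near raw pixel (274.5,238.5) and the bar lies roughly along the tank axis, about 35° yaw. I'm moving to a viewpoint between cap and dish so the wrist camera gives a second view.

Units first: shifts go in shares of 0.3 m and turns go in shares of 45 degrees. So 0.21 m / 0.3 = 0.7, 0.16 m / 0.3 = 0.5333, -0.386 rad / 0.7854 = -0.4915.

jog_arm:
  deltas:
    - [[0.085,0,0,-0.2,0,0,0],[0.085,0.1667,-0.0667,-0.3,0,0,-0.1273],[0.085,0.3333,-0.1333,-0.3667,0,0,-0.2546],[0.085,0.5333,-0.2167,-0.4,0,0,-0.382],[0.085,0.7,-0.2833,-0.4,0,0,-0.4915]]
  clamp_n: 40

```text
clock: 0.78
position: [0.3267, -0.4783, 0.3521]
tool_rot: [3.14, -0.0, 0.614]
force: [0.6, -0.3, -0.6]
grip_width: 0.0852
finger_force: 0.0
```

jog_arm:
  deltas:
    - [[0.085,0.18,0.1,0,0,0,0],[0.085,0.3333,-0.0167,0,0,0,0],[0.085,0.5,-0.0167,0,0,0,0],[0.085,0.6667,-0.0167,0,0,0,0],[0.085,0.7533,-0.0167,0,0,0,0]]

```text
clock: 1.4
position: [0.5093, -0.3436, 0.351]
tool_rot: [-3.141, -0.001, 0.613]
force: [0.5, -0.7, -0.5]
grip_width: 0.0851
finger_force: 0.0
```

Run:
```python
from h import *
print(bot.observe()["position"]); c=bot.calibration("wrist"); f=bot.grab_frame("wrist")
np.save("pics/c1.npy",c,allow_pickle=True); cv2.imwrite("pics/raw_w1.png",f)
cv2.imwrite("pics/w1.png",cv2.resize(f,(800,600)))
ct=bot.calibration("top");t=cv2.imread("pics/raw_top.png")
for r in(Y,B):
    b=blob(f,*r);e=cv2.fitEllipse(b);et=cv2.fitEllipse(blob(t,*r))
    print(e, cross(c,e[0],ct,et[0]))
```

```text
[ 0.50929215 -0.34363339  0.35098652]
((275.28302001953125, 81.36893463134766), (68.30323028564453, 72.17991638183594), 11.565802574157715) (array([ 0.59255518, -0.31204048,  0.17082609]), np.float64(0.0005569889706778977))
((283.8028869628906, 8.205501556396484), (20.93563461303711, 63.218597412109375), 89.76004028320312) (array([ 0.71716981, -0.25431277, -0.07123975]), np.float64(0.024859066181559874))
```

View pics/w1.png

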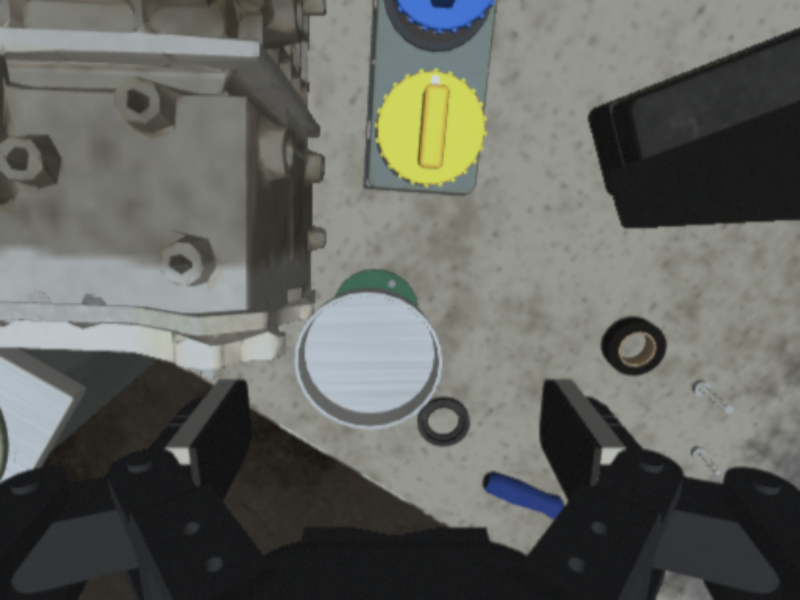

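Wrist view: yellow cap at display (432,127), with its bar near-vertical (436,85)-(431,165). The dish rim is centred near (368,357), and the engine block is close on the left (edge x≈320). Next I measure the bar yaw, dish centre and engine height.

Run:
```python
from h import *
c=np.load("pics/c1.npy",allow_pickle=True).item(); f=cv2.imread("pics/raw_w1.png")
ct=bot.calibration("top");t=cv2.imread("pics/raw_top.png")
k=.64
p=plane(c,np.array([[422.5,86],[420,165],[447,88],[441,166]])*k,.194); print(p)
for a,b in((0,1),(2,3)):
    d=p[a]-p[b]; print("bar yaw",np.degrees(np.arctan2(d[1],d[0])))
print("mid",p.mean(0))
# bright-bar blob inside yellow
hsv=cv2.cvtColor(f,cv2.COLOR_BGR2HSV)
# dish: bluish-white blob
def dish(im,u,r):
    m=cv2.inRange(cv2.cvtColor(im,cv2.COLOR_BGR2HSV),(95,12,110),(125,70,255))
    q=np.zeros_like(m);cv2.circle(q,u,r,255,-1);m&=q
    cs,_=cv2.findContours(m,0,cv2.CHAIN_APPROX_NONE);b=max(cs,key=cv2.contourArea);return cv2.fitEllipse(cv2.convexHull(b))
a=dish(f,(235,228),52);b=dish(t,(275,238),29);print(a,b)
print("dish",cross(c,a[0],ct,b[0]),plane(c,a[0],.12),plane(c,a[0],.138),plane(ct,b[0],.12),plane(ct,b[0],.138))
print("engine",cross(c,(283*k,345*k),ct,(246,236)))
cv2.imwrite("pics/z.png",np.hstack([cv2.resize(f[30:130,220:320],(400,400),interpolation=2),cv2.resize(t[205:275,240:310],(400,400),interpolation=2)]))
```

```text
[[ 0.60563736 -0.29481904  0.194     ]
 [ 0.57014312 -0.31882352  0.194     ]
 [ 0.61271931 -0.30669554  0.194     ]
 [ 0.57676622 -0.32922027  0.194     ]]
bar yaw 34.07018017383317
bar yaw 32.067285850483934
mid [ 0.59131651 -0.31238959  0.194     ]
((235.3372344970703, 230.27212524414062), (87.75589752197266, 94.24514770507812), 94.69255065917969) ((273.75048828125, 238.68685913085938), (49.5268440246582, 50.6202392578125), 74.87760162353516)
dish (array([ 0.42846766, -0.37443648,  0.13673497]), np.float64(0.0002696211147854544)) [[ 0.42206405 -0.37788594  0.12      ]] [[ 0.4290143  -0.37430654  0.138     ]] [[ 0.42718132 -0.37510917  0.12      ]] [[ 0.42850184 -0.37425505  0.138     ]]
engine (array([ 0.44175997, -0.31192963,  0.22449981]), np.float64(0.0009736684030856))
```

View pics/z.png

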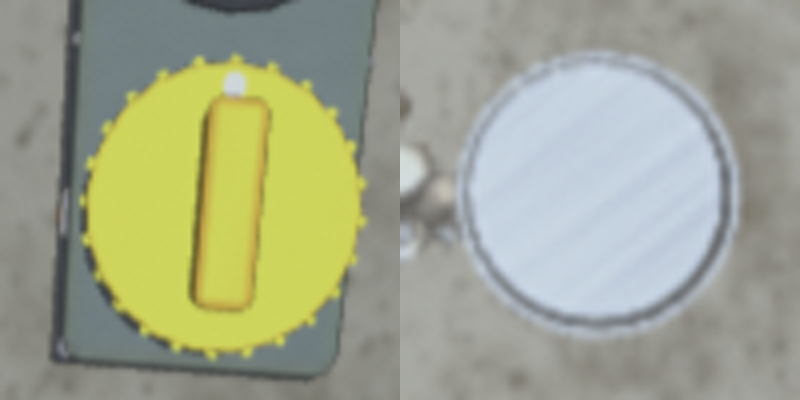

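Scaled: 0.111 m / 0.3 = 0.37, 0.0217 m / 0.3 = 0.0723, 0.034 rad / 0.7854 = 0.0433.

jog_arm:
  deltas:
    - [[0.045,0.1667,0.04,0.0667,0,0,0.0433],[0.045,0.2867,0.0723,0.1667,0,0,0.0433],[0.045,0.2867,0.0723,0.3333,0,0,0.0433],[0.045,0.2867,0.0723,0.37,0,0,0.0433],[0.045,0.2867,0.0723,0.37,0,0,0.0433]]
  clamp_n: 80

```text
clock: 2.08
position: [0.5899, -0.3149, 0.2409]
tool_rot: [-3.142, 0.0, 0.576]
force: [-0.3, -0.1, 0.6]
grip_width: 0.0449
finger_force: 0.0
```

Run:
```python
from h import *
o=bot.observe();print(o["position"],o["tool_rot"],o["qpos"]); c=bot.calibration("wrist"); f=bot.grab_frame("wrist")
b=blob(f,*Y);e=cv2.fitEllipse(b);ct=bot.calibration("top");t=cv2.imread("pics/raw_top.png")
print(e,plane(c,e[0],.17),cross(c,e[0],ct,cv2.fitEllipse(blob(t,*Y))[0]))
np.save("pics/c2.npy",c,allow_pickle=True); cv2.imwrite("pics/raw_w2.png",f)
cv2.imwrite("pics/w2.png",cv2.resize(f,(800,600)))
```

```text
[ 0.58994667 -0.31493959  0.24093264] [-3.14150701e+00  2.67001322e-04  5.75987521e-01] [ 0.55925983  0.59365002 -0.25173606  1.45300955  0.15600584  1.11477247
 -0.71477892]
((251.26864624023438, 193.55221557617188), (91.14241027832031, 93.97382354736328), 92.77098083496094) [[ 0.59427019 -0.31107175  0.17      ]] (array([ 0.59332205, -0.31190475,  0.16592477]), np.float64(0.00040270519257146154))
```

View pics/w2.png

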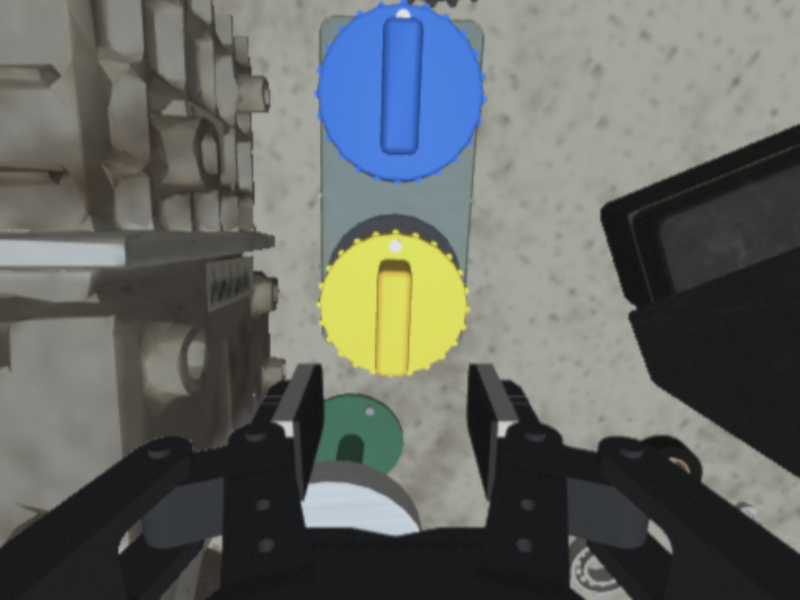

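Blue and yellow bars are both aligned with the tool. The yellow bar (x≈394) is centred between the pads (322 and 468). Descending to grip.

jog_arm:
  deltas:
    - [[0.045,0.0133,-0.0033,0.1,0,0,0],[0.045,0.0133,-0.0033,0.1833,0,0,0],[0.045,0.0133,-0.0033,0.23,0,0,0],[0.045,0.0133,-0.0033,0.23,0,0,0]]
  clamp_n: 80

```text
clock: 2.62
position: [0.5931, -0.3117, 0.1719]
tool_rot: [3.141, -0.0, 0.576]
force: [0.1, 0.2, 0.3]
grip_width: 0.0448
finger_force: 0.0
```

jog_arm:
  deltas:
    - [[0.0,0,0,0,0,0,0],[0.0,0,0,0,0,0,0],[0.0,0,0,0,0,0,0],[0.0,0,0,0,0,0,0]]
  clamp_n: 80

```text
clock: 3.12
position: [0.5935, -0.3116, 0.1719]
tool_rot: [3.14, -0.001, 0.577]
force: [0.6, -0.9, 4.9]
grip_width: 0.0124
finger_force: 79.0
```

Scaled: 0.008 m / 0.3 = 0.0267, 0.004 m / 0.3 = 0.0133.

jog_arm:
  deltas:
    - [[0.0,0,0,0.0133,0,0,0],[0.0,0,0,0.0267,0,0,0],[0.0,0,0,0.0267,0,0,0]]
  clamp_n: 100

```text
clock: 3.5
position: [0.5935, -0.3116, 0.1636]
tool_rot: [3.141, -0.001, 0.577]
force: [1.2, -0.9, 7.0]
grip_width: 0.012
finger_force: 102.4
```

Scaled: -0.75 rad / 0.7854 = -0.9549.

jog_arm:
  deltas:
    - [[0.0,0,0,0,0,0,-0.191],[0.0,0,0,0,0,0,-0.382],[0.0,0,0,0,0,0,-0.573],[0.0,0,0,0,0,0,-0.7639],[0.0,0,0,0,0,0,-0.9549]]

```text
clock: 4.12
position: [0.5933, -0.3114, 0.1637]
tool_rot: [3.141, 0.0, 1.332]
force: [0.5, 0.5, 7.4]
grip_width: 0.0119
finger_force: 102.5
```

Run:
```python
from h import *
o=bot.observe();print(o["moment"],o["force"],o["qpos"])
```

```text
[ 0.04234492  0.12557598 -0.04891656] [0.49674734 0.45966343 7.36126824] [ 0.66211791  0.69286763 -0.42917612  1.51609897  0.32089658  1.00219518
 -0.09250701]
```

Scaled: -0.4 rad / 0.7854 = -0.5093.

jog_arm:
  deltas:
    - [[0.0,0,0,0,0,0,-0.191],[0.0,0,0,0,0,0,-0.382],[0.0,0,0,0,0,0,-0.5093],[0.0,0,0,0,0,0,-0.5093]]

```text
clock: 4.62
position: [0.5932, -0.3114, 0.1637]
tool_rot: [3.141, 0.0, 1.728]
force: [-0.1, -0.2, 8.0]
grip_width: 0.0124
finger_force: 102.4
```

jog_arm:
  deltas:
    - [[0.0,0,0,-0.0133,0,0,0],[0.0,0,0,-0.0267,0,0,0],[0.0,0,0,-0.0467,0,0,0],[0.0,0,0,-0.0467,0,0,0]]

```text
clock: 5.12
position: [0.5932, -0.3113, 0.1777]
tool_rot: [3.141, 0.0, 1.727]
force: [1.4, -0.6, 3.0]
grip_width: 0.0118
finger_force: 101.7
```

Run:
```python
from h import *
o=bot.observe();print(o["moment"],o["force"],o["qpos"])
```

```text
[-0.14104743 -0.46693545  0.03610018] [ 1.398642   -0.61900522  2.98030174] [ 0.72160153  0.69488017 -0.52960462  1.50131974  0.38236333  1.04905642
  0.25740188]
```

It came past the locked level with the force falling (the spring is following), so it is free. Lifting straight out.

Scaled: -0.12 m / 0.3 = -0.4, -0.1 m / 0.3 = -0.3333.

jog_arm:
  deltas:
    - [[0.0,0,0,-0.0333,0,0,0],[0.0,0,0,-0.1,0,0,0],[0.0,0,0,-0.2,0,0,0],[0.0,0,0,-0.3333,0,0,0],[0.0,0,0,-0.4,0,0,0]]

```text
clock: 5.75
position: [0.5934, -0.3113, 0.3007]
tool_rot: [3.139, 0.001, 1.727]
force: [0.1, -0.0, -2.2]
grip_width: 0.0118
finger_force: 101.2
```

Run:
```python
from h import *
import time
f=bot.grab_frame("top"); w=bot.grab_frame("wrist"); c=bot.calibration("wrist"); np.save("pics/c3.npy",c,allow_pickle=True)
cv2.imwrite("pics/raw_t3.png",f);cv2.imwrite("pics/raw_w3.png",w)
cv2.imwrite("pics/l.png",np.hstack([cv2.resize(w,(400,300)),cv2.resize(f[50:290,130:450],(400,300))]))
o=bot.observe();print(o["moment"],o["force"],o["tool_rot"],o["position"])
```

```text
[ 0.00242275  0.00641291 -0.03123254] [ 0.90054467  0.25941903 -1.85849218] [3.13832577e+00 2.12397702e-03 1.72669260e+00] [ 0.59379575 -0.31141124  0.30065526]
```

View pics/l.png

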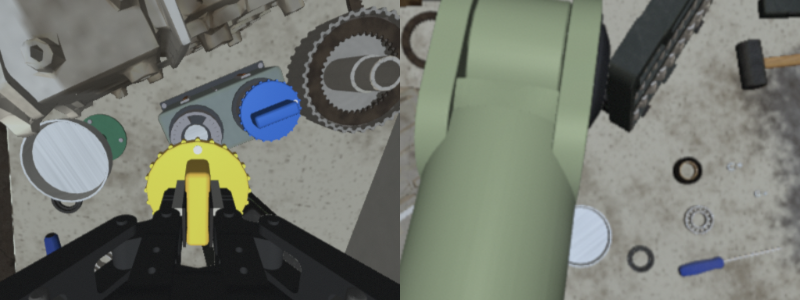

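Cap lifted out and held upright, and blue is unchanged. The dish appears at left-panel (68,160). Moving over it.

Scaled: -0.173 m / 0.3 = -0.5767, -0.0364 m / 0.3 = -0.1213.

jog_arm:
  deltas:
    - [[0.0,-0.04,-0.1833,0,0,0,0],[0.0,-0.08,-0.3667,0,0,0,0],[0.0,-0.1133,-0.5333,0,0,0,0],[0.0,-0.1213,-0.5767,0,0,0,0],[0.0,-0.1213,-0.5767,0,0,0,0]]

```text
clock: 6.48
position: [0.4273, -0.3744, 0.2973]
tool_rot: [-3.141, -0.0, 1.726]
force: [0.4, 0.0, -1.4]
grip_width: 0.0122
finger_force: 101.1
```

Run:
```python
from h import *
w=cv2.imread("pics/raw_w3.png");c=np.load("pics/c3.npy",allow_pickle=True).item()
m=cv2.inRange(cv2.cvtColor(w,cv2.COLOR_BGR2HSV),(95,12,110),(125,70,255));q=np.zeros_like(m);cv2.circle(q,(87,202),66,255,-1);m&=q
b=max(cv2.findContours(m,0,cv2.CHAIN_APPROX_NONE)[0],key=cv2.contourArea);e=cv2.fitEllipse(cv2.convexHull(b));print(e,plane(c,e[0],.13))
o=bot.observe();print(o["position"],o["qpos"])
w=bot.grab_frame("wrist");cv2.imwrite("pics/w4.png",w);cv2.imwrite("pics/t4.png",bot.grab_frame("top"))
cv2.imwrite("pics/m.png",np.hstack([cv2.resize(w,(400,300)),cv2.resize(cv2.imread("pics/t4.png"),(400,300))]))
```

```text
((82.05342102050781, 205.3644256591797), (100.97351837158203, 118.4239273071289), 122.11107635498047) [[ 0.42312024 -0.3752856   0.13      ]]
[ 0.4272739  -0.37442636  0.29731913] [ 1.03526285  0.41405771 -0.57883948  1.650269    0.24362438  1.15029674
  0.54971694]
```

View pics/m.png

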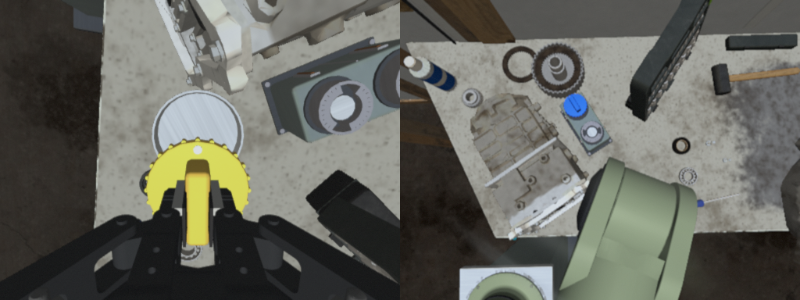

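The dish is directly below the cap as planned. Lowering to just above the floor, then easing to contact.

Scaled: 0.13 m / 0.3 = 0.4333, 0.127 m / 0.3 = 0.4233.

jog_arm:
  deltas:
    - [[0.0,0,0,0.1333,0,0,0],[0.0,0,0,0.2667,0,0,0],[0.0,0,0,0.3667,0,0,0],[0.0,0,0,0.4233,0,0,0],[0.0,0,0,0.4333,0,0,0]]

```text
clock: 7.2
position: [0.4284, -0.3735, 0.1667]
tool_rot: [-3.141, -0.001, 1.728]
force: [0.6, -0.6, -1.2]
grip_width: 0.0118
finger_force: 101.2
```

jog_arm:
  deltas:
    - [[0.0,0,0,0.01,0,0,0],[0.0,0,0,0.02,0,0,0],[0.0,0,0,0.02,0,0,0]]

```text
clock: 7.58
position: [0.4279, -0.3743, 0.1616]
tool_rot: [3.141, 0.0, 1.727]
force: [-0.2, 0.2, -1.8]
grip_width: 0.0119
finger_force: 101.2
```

Scaled: 0.003 m / 0.3 = 0.01, 0.002 m / 0.3 = 0.0067.

jog_arm:
  deltas:
    - [[0.0,0,0,0.0067,0,0,0],[0.0,0,0,0.01,0,0,0],[0.0,0,0,0.01,0,0,0]]

```text
clock: 7.95
position: [0.4278, -0.3741, 0.1582]
tool_rot: [-3.142, -0.0, 1.727]
force: [0.9, -0.1, -1.7]
grip_width: 0.0117
finger_force: 101.2
```

jog_arm:
  deltas:
    - [[0.0,0,0,0.0033,0,0,0],[0.0,0,0,0.005,0,0,0],[0.0,0,0,0.005,0,0,0]]

```text
clock: 8.32
position: [0.4279, -0.3743, 0.1576]
tool_rot: [3.141, 0.001, 1.727]
force: [-4.3, 2.5, 12.5]
grip_width: 0.012
finger_force: 103.5
```

Contact on the floor at TCP z≈0.158. Relaxing slightly, then opening and rising.

Scaled: -0.0006 m / 0.3 = -0.002.

jog_arm:
  deltas:
    - [[0.0,0,0,-0.002,0,0,0],[0.02,0,0,-0.002,0,0,0],[0.035,0,0,-0.002,0,0,0],[0.035,0,0,-0.002,0,0,0],[0.035,0,0,-0.002,0,0,0]]
  clamp_n: 20

```text
clock: 8.95
position: [0.4278, -0.3741, 0.1573]
tool_rot: [-3.142, -0.0, 1.727]
force: [-0.3, -0.2, 0.0]
grip_width: 0.0352
finger_force: 0.0
```

jog_arm:
  deltas:
    - [[0.035,0,0,-0.0667,0,0,0],[0.035,0,0,-0.1667,0,0,0],[0.035,0,0,-0.3,0,0,0],[0.035,0,0,-0.4333,0,0,0],[0.035,0,0,-0.5,0,0,0]]

```text
clock: 9.57
position: [0.4282, -0.3744, 0.3095]
tool_rot: [3.14, 0.002, 1.727]
force: [0.5, 0.4, -0.6]
grip_width: 0.0355
finger_force: 0.0
```

Run:
```python
from h import *
c=bot.calibration("wrist");w=bot.grab_frame("wrist");b=blob(w,*Y);e=cv2.fitEllipse(b);print(e,plane(c,e[0],.153))
cv2.imwrite("pics/n.png",np.hstack([cv2.resize(w,(400,300)),cv2.resize(bot.grab_frame("top"),(400,300))]))
```

```text
((251.9746551513672, 173.4119873046875), (66.23686218261719, 67.86238098144531), 89.57740020751953) [[ 0.42674195 -0.37375963  0.153     ]]
```

View pics/n.png

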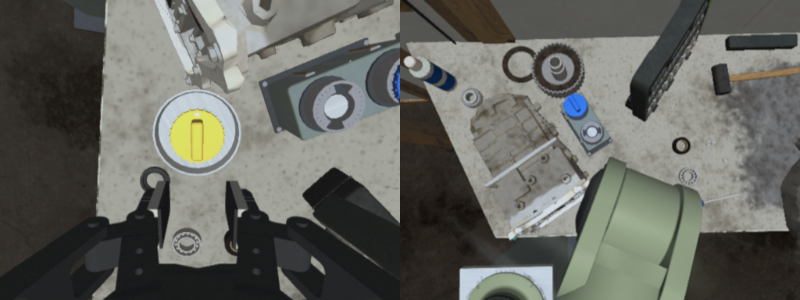

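The cap stands upright and centred in the dish (left-panel (197,132)), the yellow neck is open, the blue cap is unchanged and the gripper is clear.

```bash
python3 -c "
from workcell import bot
print(bot.job_done())"
```

```text
the job is handed in; nothing more can be done
None
```

The yellow cap is off and standing upright, centred in the dish, the blue cap was not touched, and the job was handed in at about 10 s of the 42 s allowed; the verdict was not reported back.

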